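Load a tap adapter into a quick-change tapping chuck

ROBOT

A 7-joint arm with a two-finger parallel gripper is mounted at the origin on a cart in front of the work surface, level with it; the furniture and walls round the work are solid. World frame = base frame: x ahead of the robot, y to its left, z up, the work surface at z = 0. Lengths are in m, angles in rad, forces in N, time in s.
With the tool pointing down it reaches from about 0.375 to 0.925 m from the base axis. Payload 3.1 kg.
Tool frame: the origin (TCP) lies at the very end of the fingers, on their centre line; the grasp point (between the pads) lies 19 mm behind it; z points along the fingers, y is the line along which they close (so a half turn about z gives the same grasp; the last joint's range is limited). The gripper opens to 85 mm and grips with 20 to 120 N. Pads are 22 mm wide; open, the fingers measure 114 mm over their backs; the gripper's body (76 mm by 85 mm) begins 54 mm behind the grasp point. The pads swing forward as they close: fully open they stand 13 mm farther back than shut.
Start: joints at [-1.228, 0.383, 0.044, 1.598, -0.018, 1.161, -0.05], TCP at [0.277, 0.588, 0.231] pointing down, gripper open.
Joint ranges: [-2.61, 2.61], [-0.41, 2.15], [-1.48, 1.57], [0, 2.5], [-1.57, 4.71], [0.05, 1.97], [-2.85, 2.85]. Speed limits (rad/s): [2.79, 2.79, 3.14, 3.14, 3.14, 3.14, 3.14].

INTERFACE

Orientations are given as a unit quaternion [x, y, z, w].
In Python, from cell import get_state, capture, sign_off, cut_out gives the robot as it stands.
- The arm moves only by the tool carry_out, never from a script. Its argument "motion" is one flat list of numbers, 5 for each row, row after row: the opening, from 0 (shut) to 1 (fully open), then the shift along the tool's x, y, z in units of 30 mm (1.0 is 30 mm), then the turn about the tool's z in degrees. A call has 1 to 20 rows; each row shifts and turns the commanded pose from where the row before left it, along the tool's axes as they then stand; what a row does not reach is not made up. A row lasts 1/8 s, in which the tool goes at most 62.5 mm and 10.7 degrees, less where a joint would pass 70% of its speed; a pose out of reach is approached as far as the arm can. A call is refused whole if a number of a shift passes 1 or a number of a turn 10.7, either way. A call with a gripper value outside its range is refused whole. The fingers move at their own pace and stop on an object; the grip force is fixed at half the most. Time passes only in rows, so rows that do not move let the fingers close. It gives the time, the measured TCP pose, the force, the opening and the grip force at its end, in the units of the state.
- get_state(): the state, without advancing time (a new reading comes with each control period).
- capture(name): name is "side" or "top" or "wrist"; returns a dict with "color" (384x512x3 uint8, red, green, blue), "vfov" (degrees; the focal length in pixels is half the picture's height over the tangent of half this angle, whatever the lens; pixels are square), "cx", "cy" (the principal point, pixels), "rvec" (rotation vector, rad) and "tvec" (3), from world to camera coordinates, as OpenCV has them. Camera axes: x right, y down, z forward; pixel columns grow to the right and rows downward; lengths in m; the calibration is good to about 2 mm. The wrist camera is an equidistant fisheye: a pixel r from the principal point sees the ray r / f radians off the axis. A picture is of the moment at which its call begins. There is no depth.
- sign_off(): hands the job in; it is judged then, once.
Trained networks look in a picture, given as the dict that the camera call returned (one of the last four; its "shot" number tells which), for a name from the list of things; names that differ only in an ending like _2 or _b are one class to them, and where a whole thing is asked for, a point or a joint stands for the part that bears it (a point fixed in the world has none). Each returns a list of dicts, best first, with "confidence" (0 to 1); they miss things now and then, are a little off and sometimes report something else, mostly with a low value. They report only what shows in the picture. A call takes as long as a camera call. They do not tell look-alikes from the thing itself.
- cut_out(picture, name): "region" (384x512 bool, what is visible of it) and "bbox" ([left, top, right, bottom] in pixels, round what is visible of it).
The state is a dict: "clock": time; "joints": joint angles; "qvel": joint speeds; "tau": joint torques, N m; "eef_pos": TCP position; "tcp_rot": TCP orientation; "force": force on the tool from outside, world axes, zero at the start; "moment": the same for the moment, N m; "finger_gap": finger opening in m; "finger_force": force on a finger pad.
Only numpy, scipy, OpenCV 4.12 (cv2) and the standard library are available. Lean on these libraries where they do the work, as an engineer would, in place of code of your own. Each camera call takes 0.05 s, during which the arm holds its last target. There are 200 camera calls.

TASK

Load the tallest of the three tap adapters in the rack into the quick-change chuck standing in the fixture: push the chuck's sleeve down until it stays back by itself, put the adapter in, turn it under light pressure until its notches drop over the drive lugs, and press it home so that the sleeve springs up and locks it. Work by feel and never force the adapter, then let go; leave the other adapters and the things lying about where they are.

Things in the scene. Friction and masses are not known exactly. Their poses are not given: they have to be found in the camera images.
- tall_adapter: Tap adapter with the tallest head, to be loaded; 88 mm long, 0.4 kg. Hangs upright in the rack. Origin on the axis, in the flange's underside (seating face); z up to the head. Shank below: 30 mm thick, 36 mm long, locking groove half way. Flange 46 mm, z 0 to 8 mm, with two 10 mm notches through its rim at +y and -y. Head 34 mm thick, z 10 to 46 mm, then a 26 mm ring, 6 mm more. Grip the head.
- short_adapter: Bystander: tap adapter with a shorter head. Hangs upright in the rack. Origin on the axis, in the flange's underside (seating face); z up to the head. Shank below: 30 mm thick, 36 mm long, locking groove half way. Flange 46 mm, z 0 to 8 mm, with two 10 mm notches through its rim at +y and -y. Head 34 mm thick, z 10 to 27 mm, then a 26 mm ring, 6 mm more.
- slim_adapter: Bystander: tap adapter with a short, slim head. Hangs upright in the rack. Origin on the axis, in the flange's underside (seating face); z up to the head. Shank below: 30 mm thick, 36 mm long, locking groove half way. Flange 46 mm, z 0 to 8 mm, with two 10 mm notches through its rim at +y and -y. Head 25 mm thick, z 10 to 27 mm, then a 17 mm ring, 6 mm more.
- rack: Rack fixed on the bench: a grey steel plate, 74 x 206 mm (x, y), on two end cheeks, its top 48 mm above the bench; origin under its centre, on the bench. Three holes 34 mm wide at y = -66, 0 and +66 mm; the adapters hang in them, flanges on the plate. Which adapter hangs in which hole varies.
- chuck: Quick-change tapping chuck standing mouth up in a fixture fixed on the bench (base plate 124 x 112 x 16 mm, flange 63 mm wide up to 62 mm high, body above it). Origin under the base plate's centre, z along the chuck's axis. While the sleeve is forward, three balls block the bore. Press the adapter on the chuck with 10 to 25 N; more than 40 N bruises it.
- chuck_nose: The chuck's fixed nose: origin at the centre of its flat top face, 126 mm above the bench; z up, x and y as the chuck's. When home, the adapter's flange lies on this face and its origin here; it may float up 1 mm when let go. The bore is 31.5 mm wide, with a 3 mm deep chamfer that opens it to 35 mm at the face.
- sleeve (a joint): How far the chuck's sleeve is pushed back (down), m: 0 forward (up, locked), 0.012 fully back on its stop. Spring 6 N at 0, 11 N at 0.012. Push it to the stop and let go: it then stays back by itself at about 0.0075, until an adapter is home.
- sleeve_top (a point): Centre of the sleeve's upper rim, 124 mm above the bench when forward; moves with it. The sleeve is the knurled ring round the chuck: 55 mm thick, from 40 mm below this point up to it, with a 62 mm lip round its lowest 5 mm. Grip it from above or push on its lip.
- spanner: loose bystander: ring and open-end spanner lying on the bench, 226 x 35 x 10 mm; origin under its centre, y along it
- soft_jaw: loose bystander: black steel block (vice jaw), 40 x 75 x 30 mm; origin under its centre
- end_cap: loose bystander: plain turned cap, 44 mm across, 34 mm high, standing; origin under its centre
- collet_chuck: loose bystander: collet chuck lying on its side, 86 x 69 x 69 mm; origin under its centre
- cutter_a: loose bystander: milling cutter lying down, 203 mm long, 50 mm thick; origin under its centre, x along it
- taper_sleeve: loose bystander: dark taper sleeve standing up, 38 mm across, 62 mm high; origin under its centre
- bore (a point): Point on the bore's axis, 20 mm below the face, at the level of the balls. A spring plunger fills the bore; when the sleeve has been pushed back it pops up to 8 mm below the face. The adapter's shank pushes it down against 5 N at first, 10 N when home. Over the last 4 mm the balls drop into the shank's groove and the sleeve springs up.
- lug_level (a point): Point on the axis level with the tops of the two drive lugs: bright blocks, 8 mm wide, 6 mm high, on the face, 18 to 22 mm from the axis, 180 degrees apart. Their ring can turn (stiff clutch): they lie within 40 degrees of the chuck's +y and -y; the angle is not measured: see or feel it. A flange resting on them is 6 mm above the face; it drops when its notches are over them within 3 degrees.
There are look-alikes about, which are no part of the job. Leave any red look-alike of the tall_adapter alone.

How it is judged:
By the outcome, as a careful person would: the job done as asked, in the order asked, and still so for the second after the job is handed in, with the robot touching nothing.
It also fails if it takes over 72 s, if anything falls off the work surface, if the arm or the gripper's body presses on something with over 40 N, if the wrist force passes 120 N, or if a joint passes its speed limit or range.

## Working session

There is one attempt and no reset: what is moved stays moved. The work goes in short steps, Python scripts to look and compute and a tool call to move; the robot and the scene stay as the last step left them, time stands still between calls to the robot, and variables do not carry over. Pictures are saved under pics/ and viewed, at most 10 in all, crops included, and the job is handed in when it is done.

Besides the shell and the picture viewer there is one more tool, called as name(argument=value, ...) on one line, values as JSON. carry_out: Moves the arm, as the interface text tells. Its arguments: {"type":"object","properties":{"motion":{"type":"array"}},"required":["motion"]}

```bash
mkdir -p pics
cat > h.py <<'E'
import numpy as np, cv2
from cell import get_state, capture, sign_off, cut_out
def f(p): return p["color"].shape[0]/2/np.tan(np.radians(p["vfov"])/2)
def ray(p,u,v):
    R=cv2.Rodrigues(np.array(p["rvec"],float))[0];t=np.array(p["tvec"],float)
    a=(u-p["cx"])/f(p);b=(v-p["cy"])/f(p)
    if p.get("fish"):
        r=np.hypot(a,b);s=np.sin(r)/r if r>1e-9 else 1;d=np.array([a*s,b*s,np.cos(r)])
    else: d=np.array([a,b,1.])
    d=R.T@d;return -R.T@t,d/np.linalg.norm(d)
def atz(p,u,v,z):
    o,d=ray(p,u,v);return o+d*(z-o[2])/d[2]
def tri(rs):
    A=sum(np.eye(3)-np.outer(d,d) for o,d in rs);b=sum((np.eye(3)-np.outer(d,d))@o for o,d in rs)
    x=np.linalg.solve(A,b);return x,[np.linalg.norm((np.eye(3)-np.outer(d,d))@(x-o))*1e3 for o,d in rs]
def proj(p,X):
    R=cv2.Rodrigues(np.array(p["rvec"],float))[0];c=R@np.array(X)+np.array(p["tvec"],float)
    if p.get("fish"):
        r=np.hypot(c[0],c[1]);k=np.arctan2(r,c[2])/max(r,1e-9);return p["cx"]+f(p)*k*c[0],p["cy"]+f(p)*k*c[1]
    return p["cx"]+f(p)*c[0]/c[2],p["cy"]+f(p)*c[1]/c[2]
def cap(n):
    p=capture(n);p["fish"]=n=="wrist";return p
def save(n,im,s=1):
    cv2.imwrite("pics/"+n,cv2.resize(im[:,:,::-1],None,fx=s,fy=s,interpolation=cv2.INTER_CUBIC))
E
cat > a.py <<'E'
from h import *
np.set_printoptions(precision=4,suppress=True)
P={n:cap(n) for n in("side","top")}
for n,p in P.items():
    print(n,p["vfov"],p["cx"],p["cy"],ray(p,256,192))
    for k in["tall_adapter","short_adapter","slim_adapter","rack","chuck","chuck_nose","sleeve"]:
        for d in cut_out(p,k)[:3]: print(k,round(d["confidence"],2),d["bbox"])
save("two.png",np.vstack([P["side"]["color"][:,:],P["top"]["color"]]),.78)
save("side.png",P["side"]["color"],1.55); save("top.png",P["top"]["color"],1.55)
s=get_state();print(s)
E
python3 a.py
```

```text
side 48.391738099621215 255.6190751334016 192.46731862180397 (array([0.5716, 1.4362, 0.6632]), array([-0.0281, -0.9098, -0.414 ]))
tall_adapter 0.88 [312.6, 255.0, 332.2, 287.9]
tall_adapter 0.63 [290.6, 233.8, 308.6, 271.4]
tall_adapter 0.62 [317.1, 283.3, 336.9, 321.7]
short_adapter 0.59 [271.2, 202.1, 287.6, 214.5]
slim_adapter 0.73 [267.9, 225.0, 279.0, 237.2]
rack 0.81 [259.9, 208.6, 287.3, 241.7]
rack 0.63 [199.0, 166.8, 218.1, 189.4]
chuck 0.93 [245.0, 162.1, 281.3, 207.9]
chuck_nose 0.55 [260.9, 166.1, 270.5, 187.5]
chuck_nose 0.21 [206.5, 213.0, 228.0, 240.1]
sleeve 0.74 [266.3, 225.9, 279.0, 236.5]
sleeve 0.69 [256.8, 168.9, 273.5, 181.6]
top 49.91996107785339 256.1274391179015 190.62169728411803 (array([0.412 , 0.2628, 1.3224]), array([ 0.0872,  0.0014, -0.9962]))
tall_adapter 0.73 [152.9, 225.4, 167.4, 241.5]
tall_adapter 0.66 [231.8, 196.0, 248.6, 214.0]
tall_adapter 0.61 [180.8, 214.2, 196.5, 228.1]
short_adapter 0.48 [253.9, 203.1, 269.2, 217.4]
short_adapter 0.36 [308.3, 179.2, 346.2, 223.5]
slim_adapter 0.6 [210.9, 191.6, 221.3, 209.7]
rack 0.77 [207.3, 186.4, 273.8, 219.0]
chuck 0.57 [306.4, 180.7, 345.8, 218.1]
sleeve 0.45 [316.3, 189.5, 341.5, 207.6]
{'clock': 0.8, 'joints': array([-1.2278,  0.3828,  0.0439,  1.5979, -0.0179,  1.1612, -0.0499]), 'qvel': array([ 0.0017, -0.0009, -0.0004,  0.0006,  0.0006, -0.0001,  0.0006]), 'tau': array([ -0.0002, -43.3378,   1.0227, -24.9903,   0.0104,   0.0016,
        -0.    ]), 'eef_pos': array([0.2773, 0.5879, 0.2313]), 'tcp_rot': array([ 0.2186,  0.9758,  0.    , -0.    ]), 'force': array([-0.1564, -1.0838, -0.3933]), 'moment': array([-0.0371, -0.0429,  0.008 ]), 'finger_force': 0.0, 'finger_gap': 0.08573264825218936}
```

View pics/side.png

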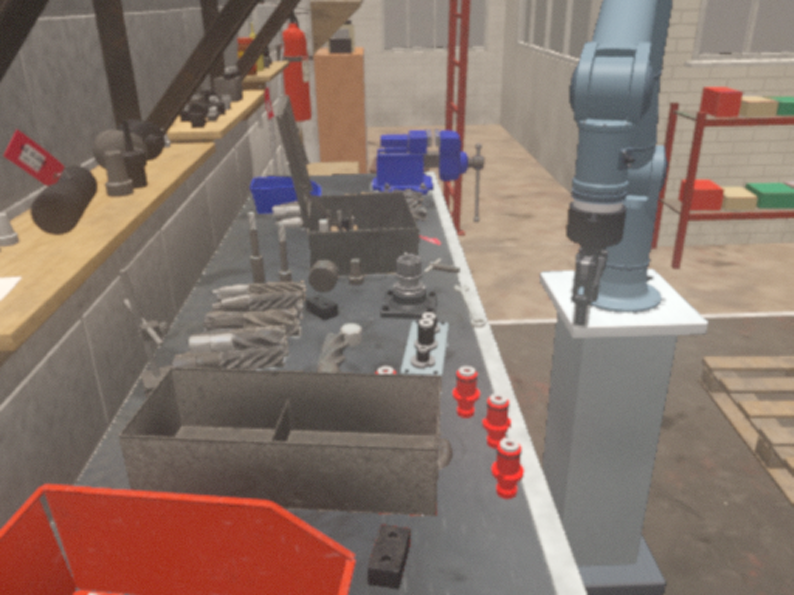

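View pics/top.png

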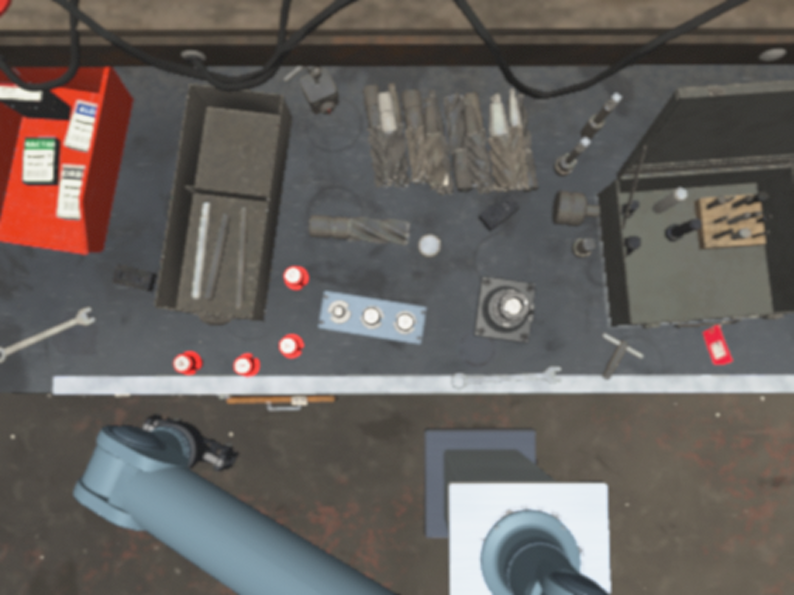

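Side view (794-px scale): the rack is at about (425,345) with dark adapters. Red look-alikes are at (465,390), (497,420), (508,465) and (385,372). In the top view the rack holes are at (340,311), (372,316) and (405,321), the chuck is at (505,307), and the reds are at (186,362), (245,365), (290,345) and (295,277). The candidates are the three non-red adapters in the rack. I'll measure roughly, then look closely with the wrist camera.

```bash
cat > b.py <<'E'
from h import *
np.set_printoptions(precision=4,suppress=True)
t=cap("top");w=cap("wrist")
for u,v,z in[(340,311,.09),(372,316,.09),(405,321,.09),(322,293,.048),(426,308,.048),(423,343,.048),(319,327,.048),(484,279,.016),(536,284,.016),(530,341,.016),(477,335,.016),(512,306,.126)]:
    print((u,v),atz(t,u/1.55,v/1.55,z))
o,d=ray(w,w["cx"],w["cy"]);print("wcam",o,d,w["vfov"],w["cx"],w["cy"])
R=cv2.Rodrigues(np.array(w["rvec"],float))[0]
print("x right",R[0],"down",R[1])
s=cap("side")
a=[s["color"][195:250,240:300],s["color"][155:210,235:295]]
save("crop.png",np.hstack([cv2.resize(i,(380,380),interpolation=cv2.INTER_CUBIC) for i in a]))
E
python3 b.py
```

```text
(340, 311) [0.4941 0.3743 0.09  ]
(372, 316) [0.4843 0.3124 0.09  ]
(405, 321) [0.4746 0.2488 0.09  ]
(322, 293) [0.533  0.4143 0.048 ]
(426, 308) [0.5027 0.2063 0.048 ]
(423, 343) [0.4329 0.2126 0.048 ]
(319, 327) [0.465  0.4197 0.048 ]
(484, 279) [0.5645 0.0853 0.016 ]
(536, 284) [ 0.5541 -0.0214  0.016 ]
(530, 341) [ 0.4372 -0.0067  0.016 ]
(477, 335) [0.4496 0.1011 0.016 ]
(512, 306) [0.5006 0.0484 0.126 ]
wcam [0.2185 0.6149 0.3736] [ 0.2336 -0.1095 -0.9661] 65.70646984690485 259.898904802301 194.2905187378506
x right [0.4265 0.9045 0.0006] down [ 0.8738 -0.4122  0.258 ]
```

View pics/crop.png

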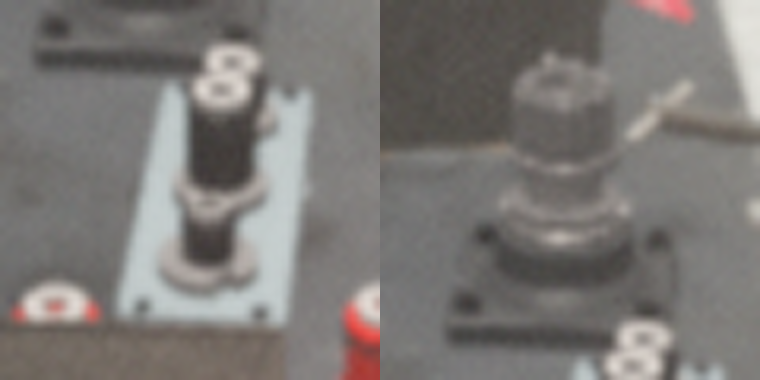

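The left crop shows a slim short-headed adapter nearest the camera (+y hole, about (210,230)). The long dark head in the middle hole (about (220,140)) is the tall one, and the third head behind it (about (235,65)) is short. The right crop shows the chuck with a lug at its top. The tall adapter is therefore most likely in the middle hole. I'll confirm that with the wrist camera, placed where it sees both the rack and the chuck.

carry_out(motion=[1,-0.94,-0.6,-0.14,0,1,-0.94,-0.6,-0.14,0,1,-0.94,-0.6,-0.14,0,1,-0.94,-0.6,-0.14,0,1,-0.94,-0.6,-0.14,0,1,-0.94,-0.6,-0.14,0,1,-0.94,-0.6,-0.14,0,1,-0.94,-0.6,-0.14,0,1,-0.94,-0.6,-0.14,0,1,-0.94,-0.6,-0.14,0,1,-0.94,-0.6,-0.14,0,1,-0.94,-0.6,-0.14,0,1,0,0,0,10.5,1,0,0,0,10.5,1,0,0,0,10.5,1,0,0,0,10.5,1,0,0,0,10.5,1,0,0,0,10.5,1,0,0,0,10.5])

```text
clock: 3.32
eef_pos: [0.4912, 0.2482, 0.2818]
tcp_rot: [0.761, 0.649, 0.0, -0.0]
force: [1.0, 0.4, 1.2]
finger_gap: 0.0855
finger_force: 0.0
```

```bash
cat > c.py <<'E'
import sys,pickle
from h import *
np.set_printoptions(precision=4,suppress=True)
n=sys.argv[1]
p=cap("wrist");s=get_state();print(s["clock"],s["eef_pos"],s["tcp_rot"],s["force"],s["joints"])
D={}
for k in["tall_adapter","short_adapter","slim_adapter","rack","chuck","chuck_nose","sleeve"]:
    D[k]=cut_out(p,k)
    for d in D[k][:3]: print(k,round(d["confidence"],2),d["bbox"])
pickle.dump((p,D,s),open(n+".pkl","wb"))
save(n+".png",p["color"],1.5)
E
python3 c.py w1
```

```text
3.375 [0.4912 0.2482 0.2818] [ 0.7622  0.6474  0.0001 -0.    ] [-0.4748  1.0822 -0.2267] [-0.8804  0.1522  0.375   1.7969 -0.0596  1.2033 -0.6504]
tall_adapter 0.89 [229.9, 95.8, 264.7, 136.4]
tall_adapter 0.7 [276.7, 2.5, 310.5, 18.4]
tall_adapter 0.66 [165.3, 0.0, 203.3, 26.2]
short_adapter 0.19 [353.8, 4.4, 395.8, 157.0]
short_adapter 0.16 [231.2, 47.8, 267.4, 82.2]
slim_adapter 0.65 [233.9, 47.3, 267.7, 81.7]
slim_adapter 0.31 [251.3, 250.7, 329.5, 321.8]
rack 0.94 [218.1, 35.6, 278.8, 195.1]
rack 0.52 [395.9, 329.3, 418.6, 355.4]
rack 0.35 [271.0, 293.1, 310.1, 318.3]
chuck 0.57 [247.1, 255.2, 327.2, 318.0]
sleeve 0.81 [270.5, 295.1, 311.7, 320.0]
```

View pics/w1.png

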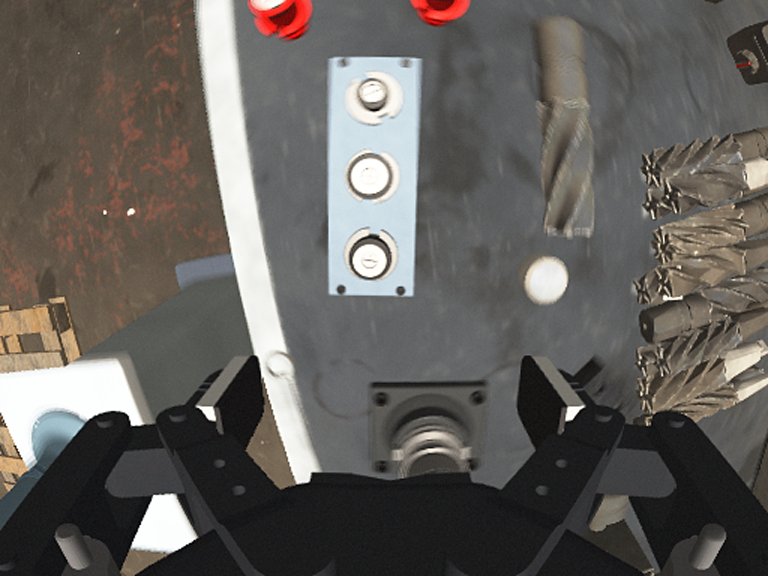

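The wrist view (×1.5) shows the slim adapter at (373,95), the middle (tall candidate) at (370,175), the third at (370,257) with its notches up/down, and the chuck partly hidden at (430,450). The reds sit outside the rack at (283,15) and (440,5). I'll take a second view for triangulation and the lugs.

carry_out(motion=[1,-0.82,0.1,0,0,1,-0.82,0.1,0,0,1,-0.82,0.1,0,0,1,-0.82,0.1,0,0,1,-0.82,0.1,0,0,1,0,0,0,0])

```text
clock: 4.47
eef_pos: [0.4874, 0.1203, 0.2819]
tcp_rot: [0.761, 0.649, 0.0, -0.0]
force: [0.0, 0.4, 0.5]
finger_gap: 0.0854
finger_force: 0.0
```

```bash
python3 c.py w2
```

```text
4.525 [0.4874 0.1226 0.2819] [ 0.7602  0.6497  0.0005 -0.0004] [-0.0555  1.1692  1.1208] [-0.768   0.0474  0.4575  1.9049 -0.0236  1.1937 -0.4586]
tall_adapter 0.84 [213.4, 0.0, 251.4, 35.2]
tall_adapter 0.42 [157.0, 154.5, 221.1, 288.9]
short_adapter 0.77 [213.3, 50.9, 252.8, 89.5]
short_adapter 0.57 [217.4, 0.0, 252.5, 39.4]
rack 0.87 [205.2, 0.0, 266.2, 97.3]
chuck 0.9 [234.8, 173.7, 324.6, 265.3]
chuck_nose 0.66 [391.1, 251.0, 432.4, 284.4]
chuck_nose 0.56 [264.8, 227.9, 306.7, 264.4]
chuck_nose 0.18 [218.0, 0.0, 252.9, 38.8]
sleeve 0.97 [255.2, 208.2, 307.8, 267.2]
sleeve 0.67 [235.5, 173.3, 321.0, 268.7]
```

View pics/w2.png

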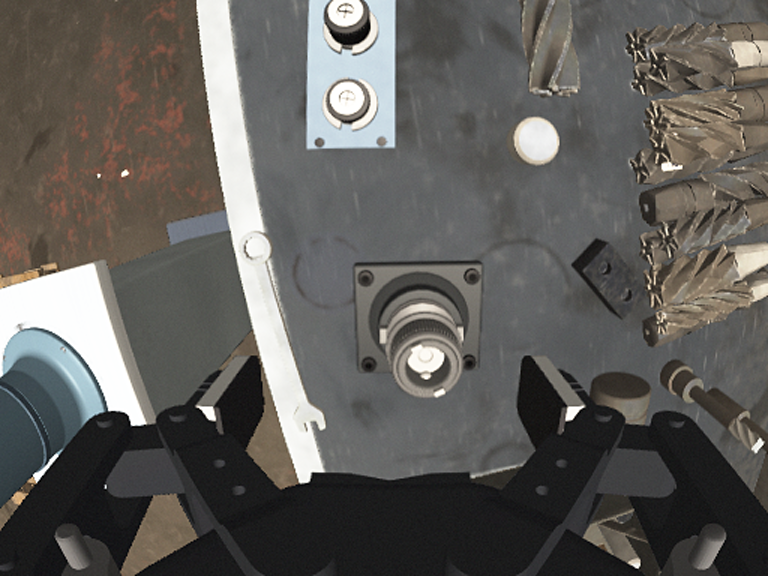

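```bash
cat > d.py <<'E'
from h import *
import pickle
np.set_printoptions(precision=4,suppress=True)
p1=pickle.load(open("w1.pkl","rb"))[0];p2=pickle.load(open("w2.pkl","rb"))[0]
for n,a,b in[("tall",(370,175.5),(348,12.5)),("3rd",(370,259.5),(348.5,99.5)),("rackcorner",(329,295),(307,148)),("rackcorner2",(413,296),(395,148))]:
    print(n,*tri([ray(p1,a[0]/1.5,a[1]/1.5),ray(p2,b[0]/1.5,b[1]/1.5)]))
for u,v in[(356,264),(480,262),(480,371),(360,373)]: print("base",atz(p2,u/1.5,v/1.5,.016))
def rect(p,c,z,h=.05,n=380):
    g=np.linspace(-h,h,n);m=np.zeros((n,n,2),np.float32)
    for i,y in enumerate(g):      # row: +x up, col: +y left
        for j,x in enumerate(g): m[i,j]=proj(p,[c[0]-y,c[1]-x,z])
    im=cv2.remap(p["color"],m,None,cv2.INTER_CUBIC);
    for k in range(0,n,38): cv2.circle(im,(k,n//2),1,(0,255,0),-1);cv2.circle(im,(n//2,k),1,(0,255,0),-1)
    return im
if __name__=="__main__":
    a=rect(p2,[.500,.040],.126);b=rect(p1,[.484,.312],.100);c=rect(p1,[.484,.312],.056)
    save("rect.png",np.hstack([cv2.resize(a,(380,380)),b]))
E
python3 d.py
```

```text
tall [0.4873 0.3139 0.0942] [np.float64(0.007671804707496454), np.float64(0.0076718047074426894)]
3rd [0.4758 0.2484 0.0754] [np.float64(0.23797616899652205), np.float64(0.2379761689965024)]
rackcorner [0.4333 0.2187 0.051 ] [np.float64(0.3211857070861773), np.float64(0.32118570708617605)]
rackcorner2 [0.5055 0.2058 0.0494] [np.float64(0.30647529704069626), np.float64(0.3064752970408301)]
base [0.4536 0.1076 0.016 ]
base [0.5693 0.0913 0.016 ]
base [ 0.5582 -0.0211  0.016 ]
base [ 0.4374 -0.0029  0.016 ]
```

View pics/rect.png

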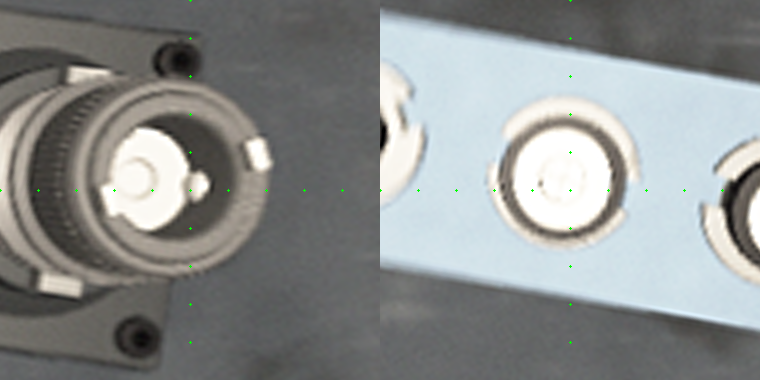

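The left panel shows the nose with lugs at (258,153) and (109,197), so the lug line is about +16° from world y. The right panel shows the tall adapter with notches at (632,195) and (497,151), a yaw of about -18°. Heights and pitch check: plate 0.050 m, tall head 19 mm above the third adapter, hole pitch 66 mm. Next, one view from straight above the chuck.

carry_out(motion=[1,-0.93,0.2,0,0,1,-0.93,0.2,0,0,1,-0.93,0.2,0,0,1,-0.93,0.2,0,0,1,-0.93,0.2,0,0,1,0,0,0,0,1,0,0,0,0])

```text
clock: 5.75
eef_pos: [0.4958, -0.0168, 0.2816]
tcp_rot: [0.759, 0.652, 0.0, -0.0]
force: [0.3, 1.1, -0.5]
finger_gap: 0.0856
finger_force: 0.0
```

```bash
cat > e.py <<'E'
from d import *
import sys
p=cap("wrist");s=get_state();print(s["eef_pos"],s["tcp_rot"],s["joints"])
pickle.dump((p,0,s),open("w3.pkl","wb"))
save("rect3.png",np.hstack([rect(p,[.5045,.0447],.126,.04),rect(p2,[.5045,.0447],.126,.04)]))
E
python3 e.py|tail -1
```

```text
[ 0.4958 -0.0164  0.2816] [ 0.7582  0.652   0.0001 -0.0003] [-0.6199  0.0305  0.5879  1.9231 -0.0188  1.1934 -0.1757]
```

View pics/rect3.png

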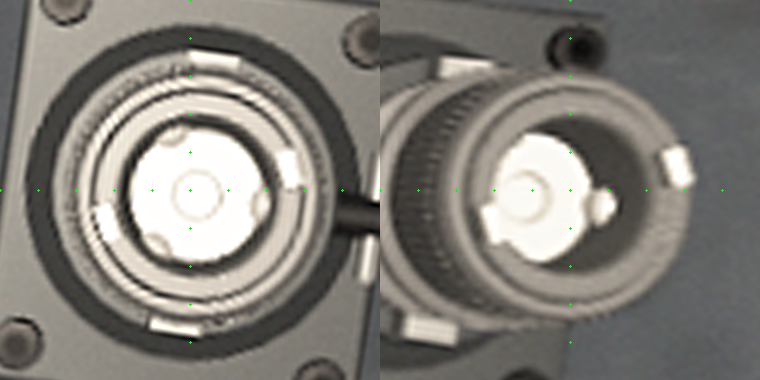

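Left panel: lugs at (289,169) and (105,222), 40.3 mm apart, which matches the text. The centre is about (0.5034, 0.0435) and the lug line is +16.1°. I'm moving over the chuck and down around the sleeve.

carry_out(motion=[1,1,-0.03,0,0,1,1,-0.02,0,0,1,0,0,0.8,0,1,0,0,0.9,0,1,0,0,0.9,0,1,0,0,0.9,0,1,0,0,0.9,0,1,0,0,0.9,0,1,0,0,0.8,0,1,0,0,0,0])

```text
clock: 7.05
eef_pos: [0.5013, 0.0428, 0.0967]
tcp_rot: [0.758, 0.652, -0.002, -0.001]
force: [0.1, 0.3, 0.4]
finger_gap: 0.0855
finger_force: 0.0
```

carry_out(motion=[0,0,0,0,0,0,0,0,0,0,0,0,0,0,0,0,0,0,0,0,0,0,0,0,0,0,0,0,0,0])

```text
clock: 7.8
eef_pos: [0.5031, 0.0423, 0.0997]
tcp_rot: [0.759, 0.651, 0.0, -0.001]
force: [-3.7, 1.2, 5.8]
finger_gap: 0.0546
finger_force: 62.2
```

```bash
cat > s.py <<'E'
from cell import get_state
s=get_state()
for k in("clock","eef_pos","tcp_rot","force","moment","finger_gap","finger_force","joints"):print(k,s[k])
E
python3 s.py
```

```text
clock 7.8
eef_pos [0.50305274 0.04233732 0.09974726]
tcp_rot [ 7.58885348e-01  6.51223398e-01  2.29470092e-04 -1.03097684e-03]
force [-3.65483833  1.17976669  5.77574424]
moment [ 0.29820476  0.95611608 -0.03419172]
finger_gap 0.054612792332580526
finger_force 62.23424971103668
joints [-0.61190665  0.30622165  0.50803146  2.07051151 -0.20603321  0.81300903
 -0.13348411]
```

carry_out(motion=[0,0,0,0.15,0,0,0,0,0.15,0,0,0,0,0.15,0,0,0,0,0,0,0,0,0,0,0])

```text
clock: 8.43
eef_pos: [0.5032, 0.0424, 0.0887]
tcp_rot: [0.759, 0.651, 0.0, -0.002]
force: [-11.2, 0.7, 24.4]
finger_gap: 0.0546
finger_force: 63.9
```

```bash
python3 s.py
```

```text
clock 8.425
eef_pos [0.50315007 0.04239129 0.08874524]
tcp_rot [ 7.58996146e-01  6.51091206e-01  1.87218207e-04 -2.24864257e-03]
force [-11.15266126   0.68756754  24.41636776]
moment [ 0.20062684  2.45297021 -0.00590072]
finger_gap 0.05461134840712289
finger_force 63.91303092241287
joints [-0.60232526  0.3266797   0.50038506  2.07473086 -0.22349933  0.79269295
 -0.11866725]
```

carry_out(motion=[0,0,0,0.08,0,0,0,0,0,0])

```text
clock: 8.68
eef_pos: [0.5032, 0.0424, 0.0886]
tcp_rot: [0.759, 0.651, 0.0, -0.003]
force: [-16.4, 0.5, 41.4]
finger_gap: 0.0545
finger_force: 65.5
```

carry_out(motion=[0,0,0,-0.16,0,0,0,0,0,0,1,0,0,0,0,1,0,0,0,0,1,0,0,0,0,1,0,0,0,0])

```text
clock: 9.43
eef_pos: [0.5035, 0.0413, 0.0875]
tcp_rot: [0.759, 0.651, -0.0, 0.0]
force: [0.1, 0.1, -0.1]
finger_gap: 0.0853
finger_force: 0.0
```

carry_out(motion=[1,0,0,-0.5,0,1,0,0,-0.9,0,1,0,0,-0.9,0,1,0,0,-0.9,0,1,0,0,-0.9,0,1,0,0,-0.9,0,1,0,0,-0.9,0,1,-0.9,0,0,0,1,-0.9,0,0,0,1,0,0,0,0])

```text
clock: 10.68
eef_pos: [0.495, -0.0149, 0.2656]
tcp_rot: [0.761, 0.649, 0.001, 0.0]
force: [-0.5, 0.4, -0.0]
finger_gap: 0.0856
finger_force: 0.0
```

```bash
cat > e2.py <<'E'
from d import *
p=cap("wrist");s=get_state();print(s["clock"],s["eef_pos"],s["tcp_rot"],s["joints"])
pickle.dump((p,0,s),open("w4.pkl","wb"))
save("rect4.png",np.hstack([rect(p,[.5034,.0435],.126,.04),rect(p1,[.4873,.3137],.064,.04)]))
E
python3 e2.py|tail -1
```

```text
10.725 [ 0.4952 -0.0129  0.2654] [0.7599 0.65   0.0008 0.    ] [-0.6317  0.0443  0.5974  1.9463 -0.0283  1.1575 -0.179 ]
```

View pics/rect4.png

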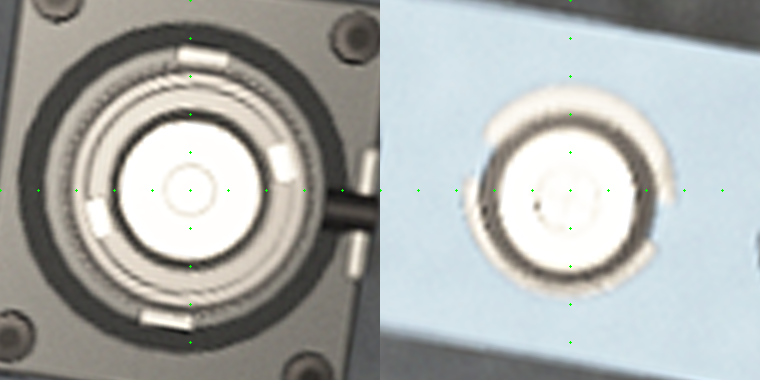

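Left panel: the plunger has popped up to fill the bore and no balls show, so the sleeve is holding back. The lugs at (283,163) and (98,217) put the centre at (0.5034, 0.0435) and the angle at +16.3°. Right panel: the adapter flange is centred, with notches at (665,222) and (476,160), so its yaw is -18.2°. The turn needed is about 34.5° counter-clockwise. Now fetching the adapter.

carry_out(motion=[1,0.893,-0.1625,0,0,1,0.893,-0.1625,0,0,1,0.893,-0.1625,0,0,1,0.893,-0.1625,0,0,1,0.893,-0.1625,0,0,1,0.893,-0.1625,0,0,1,0.893,-0.1625,0,0,1,0.893,-0.1625,0,0,1,0.893,-0.1625,0,0,1,0.893,-0.1625,0,0,1,0.893,-0.1625,0,0,1,0.893,-0.1625,0,0,1,0,0,0,0,1,0,0,0.9,0,1,0,0,0.9,0,1,0,0,0.9,0,1,0,0,0.9,0,1,0,0,0,0])

```text
clock: 12.98
eef_pos: [0.4848, 0.3121, 0.1543]
tcp_rot: [0.76, 0.65, -0.003, 0.0]
force: [-0.1, 0.3, -0.0]
finger_gap: 0.0851
finger_force: 0.0
```

```bash
python3 s.py | head -4
```

```text
clock 12.975
eef_pos [0.48482964 0.31208629 0.154258  ]
tcp_rot [ 7.59548929e-01  6.50442486e-01 -3.14681701e-03  3.07033623e-04]
force [-0.13399047  0.27033092 -0.00912592]
```

carry_out(motion=[1,0,0,0.9,0,1,0,0,0.9,0,1,0,0,0.9,0,1,0,0,0.3,0,1,0,0,0,0,1,0,0,0,0])

```text
clock: 13.72
eef_pos: [0.4876, 0.3153, 0.0682]
tcp_rot: [0.759, 0.651, 0.001, 0.0]
force: [0.4, -0.4, -0.2]
finger_gap: 0.0854
finger_force: 0.0
```

carry_out(motion=[1,-0.04,0,0.12,0,1,0,0,0,0,0,0,0,0,0,0,0,0,0,0,0,0,0,0,0,0,0,0,0,0,0,0,0,0,0,0,0,0,0,0,0,0,0,0,0,0,0,0,0,0])

```text
clock: 14.98
eef_pos: [0.4863, 0.3137, 0.0633]
tcp_rot: [0.759, 0.651, 0.0, -0.0]
force: [-0.8, -0.4, 4.4]
finger_gap: 0.0326
finger_force: 59.9
```

```bash
python3 s.py
```

```text
clock 14.975
eef_pos [0.48630529 0.31371662 0.06325714]
tcp_rot [ 7.58994894e-01  6.51096509e-01  2.91196557e-04 -4.93897461e-05]
force [-0.84239097 -0.44637544  4.40198018]
moment [-0.03494962  0.13382425  0.00293059]
finger_gap 0.03256994858197563
finger_force 59.90034878253937
joints [-0.8955226   0.46862626  0.303844    1.9055947  -0.19073714  0.79457551
 -0.64110828]
```

carry_out(motion=[0,0,0,-0.3,0,0,0,0,-0.6,0,0,0,0,-0.9,0,0,0,0,-0.9,0,0,0,0,-0.9,0,0,0,0,-0.9,0,0,0,0,0,0,0,0,0,0,0])

```text
clock: 15.98
eef_pos: [0.4853, 0.3129, 0.1971]
tcp_rot: [0.759, 0.651, -0.001, -0.0]
force: [0.3, 0.4, -3.7]
finger_gap: 0.0324
finger_force: 60.0
```

carry_out(motion=[0,-0.881,0.193,0,0,0,-0.881,0.193,0,0,0,-0.881,0.193,0,0,0,-0.881,0.193,0,0,0,-0.881,0.193,0,0,0,-0.881,0.193,0,0,0,-0.881,0.193,0,0,0,-0.881,0.193,0,0,0,-0.881,0.193,0,0,0,-0.881,0.193,0,0,0,0,0,0,-8,0,0,0,0,-8,0,0,0,0,-8,0,0,0,0,0,0,0,0,0,0,0,0,0,0,0])

```text
clock: 17.98
eef_pos: [0.5028, 0.0431, 0.1977]
tcp_rot: [0.608, 0.794, -0.0, -0.0]
force: [0.3, -0.5, -3.1]
finger_gap: 0.0324
finger_force: 60.0
```

```bash
python3 s.py
python3 - <<'E'
from d import *
p=cap("wrist");s=cap("side")
pickle.dump((p,0,get_state()),open("w5.pkl","wb"))
u,v=map(int,proj(s,[.5034,.0435,.16]))
a=cv2.resize(s["color"][v-50:v+50,u-50:u+50],(384,384),interpolation=cv2.INTER_CUBIC)
w=p["color"][150:384,150:384];save("w5.png",np.hstack([a,cv2.resize(w,(384,384))]))
E
```

```text
clock 17.975
eef_pos [0.50277365 0.04309729 0.19765051]
tcp_rot [ 6.07582702e-01  7.94256328e-01 -3.36213778e-04 -1.79836390e-04]
force [ 0.32053758 -0.48462171 -3.10271854]
moment [-0.02830113 -0.0066553   0.01488827]
finger_gap 0.03238959684721151
finger_force 60.0258994102478
joints [-0.60517514  0.14742352  0.47621385  1.99524844 -0.0789814   1.01725327
  0.17301109]
tall [0.4873 0.3139 0.0942] [np.float64(0.007671804707496454), np.float64(0.0076718047074426894)]
3rd [0.4758 0.2484 0.0754] [np.float64(0.23797616899652205), np.float64(0.2379761689965024)]
rackcorner [0.4333 0.2187 0.051 ] [np.float64(0.3211857070861773), np.float64(0.32118570708617605)]
rackcorner2 [0.5055 0.2058 0.0494] [np.float64(0.30647529704069626), np.float64(0.3064752970408301)]
base [0.4536 0.1076 0.016 ]
base [0.5693 0.0913 0.016 ]
base [ 0.5582 -0.0211  0.016 ]
base [ 0.4374 -0.0029  0.016 ]
```

View pics/w5.png

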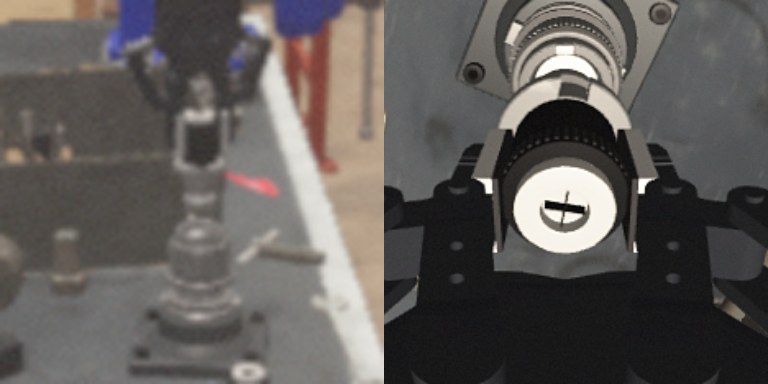

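Left: the tall adapter hangs upright directly over the chuck. Right: it is gripped squarely by the head at (565,190), with its notch and the lug visible around (570,88). Going down gently and checking forces.

carry_out(motion=[0,0,0,0.4,0,0,0,0,0.3,0,0,0,0,0.1,0,0,0,0,0.1,0,0,0,0,0,0])

```text
clock: 18.7
eef_pos: [0.503, 0.0433, 0.1707]
tcp_rot: [0.607, 0.795, -0.0, -0.0]
force: [-0.2, -0.2, -3.8]
finger_gap: 0.0329
finger_force: 60.0
```

carry_out(motion=[0,0,0,0.1,0,0,0,0,0.1,0,0,0,0,0,0])

```text
clock: 19.08
eef_pos: [0.5035, 0.0434, 0.1654]
tcp_rot: [0.607, 0.795, 0.0, 0.0]
force: [-1.0, 0.0, 2.0]
finger_gap: 0.0328
finger_force: 60.6
```

carry_out(motion=[0,0,0,0.15,0,0,0,0,0.15,0,0,0,0,0.15,0,0,0,0,0,0])

```text
clock: 19.58
eef_pos: [0.5035, 0.0434, 0.1518]
tcp_rot: [0.607, 0.795, 0.0, 0.0]
force: [-0.5, -0.5, 2.0]
finger_gap: 0.0322
finger_force: 60.3
```

carry_out(motion=[0,0,0,0.1,0,0,0,0,0.1,0,0,0,0,0,0])

```text
clock: 19.95
eef_pos: [0.5036, 0.0433, 0.1469]
tcp_rot: [0.607, 0.795, 0.0, -0.0]
force: [-3.7, -0.7, 9.1]
finger_gap: 0.0321
finger_force: 61.7
```

Resting on the lugs, with TCP at the expected 0.147 m. Turning under light pressure.

carry_out(motion=[0,0,0,0.04,0,0,0,0,0,-2.5,0,0,0,0,-2.5,0,0,0,0,-2.5,0,0,0,0,0])

```text
clock: 20.58
eef_pos: [0.504, 0.043, 0.1456]
tcp_rot: [0.554, 0.833, 0.001, 0.001]
force: [-2.2, -2.1, 5.9]
finger_gap: 0.0325
finger_force: 60.8
```

carry_out(motion=[0,0,0,0,-2,0,0,0,0,0])

```text
clock: 20.82
eef_pos: [0.5039, 0.0431, 0.145]
tcp_rot: [0.539, 0.842, 0.0, 0.001]
force: [-1.0, -2.0, 5.2]
finger_gap: 0.0327
finger_force: 60.7
```

```bash
python3 s.py
```

```text
clock 20.825
eef_pos [0.50388401 0.04312487 0.14496568]
tcp_rot [5.39301328e-01 8.42112506e-01 3.82849536e-04 6.77395207e-04]
force [-1.04314933 -2.00911018  5.19448092]
moment [-0.36836742  0.26119005  0.07251365]
finger_gap 0.03272383747959316
finger_force 60.70758640766144
joints [-0.56507978  0.2229905   0.44290199  2.03832731 -0.12061122  0.90319219
  0.37452268]
```

It dropped below lug level after turning 33.6°. Pressing it home gently.

carry_out(motion=[0,0,0,0.06,0,0,0,0,0.06,0,0,0,0,0,0])

```text
clock: 21.2
eef_pos: [0.5039, 0.0431, 0.1412]
tcp_rot: [0.539, 0.842, 0.0, 0.001]
force: [-1.2, -2.2, 5.8]
finger_gap: 0.0324
finger_force: 61.1
```

carry_out(motion=[0,0,0,0.05,0,0,0,0,0,0])

```text
clock: 21.45
eef_pos: [0.5039, 0.0431, 0.1412]
tcp_rot: [0.539, 0.842, 0.0, 0.0]
force: [-4.5, -2.7, 14.3]
finger_gap: 0.0325
finger_force: 62.0
```

Firm on the face at the expected height, about 18 N. Easing off with a light tug to check the lock.

carry_out(motion=[0,0,0,-0.1,0,0,0,0,-0.1,0,0,0,0,0,0])

```text
clock: 21.82
eef_pos: [0.503, 0.0433, 0.1433]
tcp_rot: [0.539, 0.842, -0.0, 0.001]
force: [5.2, -1.7, -12.7]
finger_gap: 0.0324
finger_force: 61.8
```

carry_out(motion=[0,0,0,0.1,0,0,0,0,0.07,0,0,0,0,0,0])

```text
clock: 22.2
eef_pos: [0.5033, 0.0431, 0.1414]
tcp_rot: [0.539, 0.842, -0.0, -0.0]
force: [-1.5, -2.3, 4.7]
finger_gap: 0.0324
finger_force: 64.0
```

carry_out(motion=[0,0,0,-0.06,0,1,0,0,0,0,1,0,0,0,0,1,0,0,0,0,1,0,0,0,0,1,0,0,-0.3,0,1,0,0,-0.9,0,1,0,0,-0.9,0,1,0,0,-0.9,0,1,0,0,-0.9,0,1,-0.9,0,0,0,1,-0.9,0,0,0,1,0,0,0,0])

```text
clock: 23.82
eef_pos: [0.5263, -0.0083, 0.2598]
tcp_rot: [0.541, 0.841, 0.0, 0.001]
force: [-0.8, -0.4, -0.0]
finger_gap: 0.0855
finger_force: 0.0
```

Run:
```python
from d import *
p=cap("wrist");s=cap("side");print(get_state()["force"])
pickle.dump((p,0,get_state()),open("w6.pkl","wb"))
u,v=map(int,proj(s,[.5034,.0435,.10]))
a=cv2.resize(s["color"][v-40:v+40,u-40:u+40],(384,384),interpolation=cv2.INTER_CUBIC)
save("w6.png",np.hstack([a,rect(p,[.5034,.0435],.134,.045,384)]))
```

```text
tall [0.4873 0.3139 0.0942] [np.float64(0.007671804707496454), np.float64(0.0076718047074426894)]
3rd [0.4758 0.2484 0.0754] [np.float64(0.23797616899652205), np.float64(0.2379761689965024)]
rackcorner [0.4333 0.2187 0.051 ] [np.float64(0.3211857070861773), np.float64(0.32118570708617605)]
rackcorner2 [0.5055 0.2058 0.0494] [np.float64(0.30647529704069626), np.float64(0.3064752970408301)]
base [0.4536 0.1076 0.016 ]
base [0.5693 0.0913 0.016 ]
base [ 0.5582 -0.0211  0.016 ]
base [ 0.4374 -0.0029  0.016 ]
[ 0.1265  0.5441 -1.055 ]
```

View pics/w6.png

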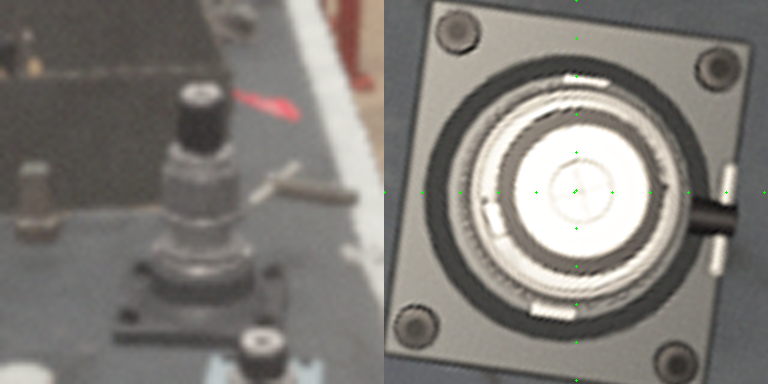

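Left: the adapter stands upright in the chuck, with the raised sleeve directly under its flange (rows 155-205). Right: a lug shows in its notch at (497,215), and everything is centred and untouched. The tug met more than 12 N against a plunger pushing up, so the adapter is locked.

```bash
python3 -c "
from cell import sign_off
print(sign_off())"
```

```text
the job is handed in; nothing more can be done
None
```

The tall adapter is in the chuck with its notches over the lugs; a light tug showed it locked, the gripper is clear of everything, and the job was handed in at about 24 s on the robot clock.

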